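Balance test of two-arm rotors

ROBOT

A 6-joint arm with a two-finger parallel gripper is mounted at the origin on the work surface. World frame = base frame: x ahead of the robot, y to its left, z up, the work surface at z = 0. Lengths are in mm, angles in rad, forces in N, time in s.
With the tool pointing down it reaches from about 300 to 875 mm from the base axis. Payload 6.4 kg.
Tool frame: the origin (TCP) lies at the very end of the fingers, on their centre line; the grasp point (between the pads) lies 19 mm behind it (bot.grasp_offset is the distance from the TCP to the grasp point, in mm); z points along the fingers, x is the direction in which the jaws open and shut, and the axes are right-handed (so a half turn about z gives the same grasp; the last joint's range is limited). The gripper opens to 85 mm and grips with 20 to 120 N. Pads are 22 mm wide; open, the fingers measure 114 mm over their backs; the gripper's body (76 mm by 85 mm) begins 54 mm behind the grasp point. The pads swing forward as they close: fully open they stand 13 mm farther back than shut.
Start: joints at [-1.441, 0.181, 1.607, -0, 1.354, -0.206], TCP at [189.493, -542.894, 231.288] pointing down, gripper open.
Joint ranges: [-2.99, 2.99], [-0.89, 2.07], [0.3, 2.58], [-1.14, 4.28], [0, 2.63], [-3.12, 3.12]. Speed limits (rad/s): [2.57, 2.57, 3.01, 3.14, 3.14, 3.14].

INTERFACE

Orientations are given as [roll, pitch, yaw] about the fixed x, y, z axes, in that order (R = Rz(yaw) Ry(pitch) Rx(roll)).
In Python, from cell import bot gives the robot as it stands. The module is installed in compiled form; this text tells all that it offers.
- The arm moves only by the tool arm_command, never from a script. Its argument "steps" is a list of rows, each a list of 5 numbers: the closure, from 0 (fully open) to 1 (shut), then the shift along the tool's x, y, z in mm, then the turn about the tool's z in degrees. A call has 1 to 10 rows; each row is the pose to reach, as a shift and turn from the pose measured when the call began, along the tool's axes at that moment; what a row does not reach only later rows make up. A row lasts 1/10 s, in which the tool goes at most 50 mm and 8.59 degrees, less where a joint would pass 70% of its speed; a pose out of reach is approached as far as the arm can. A call with a gripper value outside its range is refused whole. The fingers move at their own pace and stop on an object; "squeeze" is the grip in N (left out, the last holds). Time passes only in rows, so rows that repeat a pose let the fingers close. It gives the time, the measured TCP pose, the force and the opening at its end, in the units of the state.
- bot.read_state(): the state, without advancing time (a new reading comes with each control period).
- bot.get_image(name): name is "scene" or "top" or "wrist"; returns the picture (384x512x3 uint8, blue, green, red); there is no depth.
- bot.camera_params(name): a dict with "vertical_fov" (degrees; the focal length in pixels is half the picture's height over the tangent of half this angle, whatever the lens; pixels are square), "cx", "cy" (the principal point, pixels), "D" ([k1, k2, p1, p2, k3] as OpenCV has them; the pictures are not rectified), "T" (4x4, takes a point from camera to world coordinates). Camera axes: x right, y up, looking along -z (the intrinsics and any distortion apply to the point x, -y, -z); pixel columns grow to the right and rows downward; lengths in mm; the calibration is good to about 2 mm. A picture is of the moment at which its call begins: read the wrist's pose just before it. camera_params takes no time and is no camera call; for the wrist camera it gives the pose at the moment of the call.
- bot.sign_off(): hands the job in, once; it reports no verdict.
The state is a dict: "t": time; "joints": joint angles; "qd": joint speeds; "tau": joint torques, N m; "position": TCP position; "orientation": TCP orientation; "contact_force": force on the tool from outside, world axes, zero at the start; "wrist_torque": the same for the moment, N m; "finger_gap": opening from 0.0 (shut) to 1.0 (fully open).
Only numpy, scipy, OpenCV 4.12 (cv2) and the standard library are available. Lean on these libraries where they do the work, as an engineer would, in place of code of your own. Each camera call takes 0.05 s, during which the arm holds its last target. There are 200 camera calls.

TASK

Test the two rotors in the blue rack, one at a time: lay the rotor with the middle of its hub across the steel balance edge, arms over the two white stops, let go and see whether it stays level or tips onto a stop. Sort each before you test the next: one that stays level is laid flat, fully down, in a free pocket of the white tray; one that tips goes into the red bin (both may turn out the same). Leave the rotors in the grey rack, the brass weight, the mug and the computer mouse where they are.

Things in the scene. Friction and masses are not known exactly. Their poses are not given: they have to be found in the camera images.
- rotor_a: two-arm rotor (four look alike), 116 mm long in x, 0.1-0.16 kg: aluminium hub 24 x 24 x 22 mm tall; orange arms 12 mm tall, flush with the flat underside, 12 mm wide, ending in paddles 18 mm wide (x 36 to 58 mm, both ends). Origin: centre of underside, z up. Balanced, or one arm too heavy (mass centre about 13 mm out along x, unseen). Starts in the blue rack (test it) or the grey (leave it)
- rotor_b: two-arm rotor (four look alike), 116 mm long in x, 0.1-0.16 kg: aluminium hub 24 x 24 x 22 mm tall; orange arms 12 mm tall, flush with the flat underside, 12 mm wide, ending in paddles 18 mm wide (x 36 to 58 mm, both ends). Origin: centre of underside, z up. Balanced, or one arm too heavy (mass centre about 13 mm out along x, unseen). Starts in the blue rack (test it) or the grey (leave it)
- rotor_c: two-arm rotor (four look alike), 116 mm long in x, 0.1-0.16 kg: aluminium hub 24 x 24 x 22 mm tall; orange arms 12 mm tall, flush with the flat underside, 12 mm wide, ending in paddles 18 mm wide (x 36 to 58 mm, both ends). Origin: centre of underside, z up. Balanced, or one arm too heavy (mass centre about 13 mm out along x, unseen). Starts in the blue rack (test it) or the grey (leave it)
- rotor_d: two-arm rotor (four look alike), 116 mm long in x, 0.1-0.16 kg: aluminium hub 24 x 24 x 22 mm tall; orange arms 12 mm tall, flush with the flat underside, 12 mm wide, ending in paddles 18 mm wide (x 36 to 58 mm, both ends). Origin: centre of underside, z up. Balanced, or one arm too heavy (mass centre about 13 mm out along x, unseen). Starts in the blue rack (test it) or the grey (leave it)
- blue_rack: fixed blue rack, 60 (x) x 134 (y) mm, with the two rotors to test, lying along x in slots at y = -32 and +32 mm, undersides at 30 mm height. Upright plates 30 mm apart, 40 mm long in x, 72 mm high, flank each hub, so it cannot be gripped there; the paddles stick out free at both ends, nothing under them. Origin: centre of the foot, on the work surface
- grey_rack: fixed grey rack, shaped like the blue one, with two stock rotors to be left alone. Origin: centre of the foot, on the work surface
- balance: fixed balance: black base 150 (x) x 80 (y) x 15 mm; a steel edge in the middle, flat top 8 mm wide (x), 22 mm long (y), at 45 mm height; white stops 16 x 14 mm at x = -52 and +52 mm, tops at 34 mm. A rotor laid along x stays level if its mass centre is over the edge's top, else tips about 0.2 rad onto a stop and stays so. Origin: centre of base, on the work surface
- balance_edge (a point): centre of the top of the knife edge, 45 mm above the work surface; axes as the balance's
- pass_tray: fixed white tray 130 (x) x 146 (y) mm, base 6 mm, two pockets along x at y = -35 and +35 mm. Paddles rest on green pads at 16 mm height between white cheeks 26 mm apart, 39 mm high (x 36 to 58 mm at both ends), where fingers do not fit; around the hub (x within 36 mm) it is open down to the base. Origin: centre of base, on the work surface
- pocket0 (a point): pocket at y = -35 mm of the tray: where the centre of the rotor's underside comes to lie, 16 mm above the work surface; axes as the tray's
- pocket1 (a point): pocket at y = +35 mm of the tray, the same
- reject_bin: fixed red open bin, outside 160 x 160 mm, 45 mm high, 5 mm walls and floor. It has room for two rotors side by side, along its x at y = -35 and +35 mm. Origin: centre of its underside, on the work surface
- bin_floor (a point): centre of the bin's inner floor, 5 mm above the work surface; axes as the bin's
- weight: brass calibration weight with a knob, 36 mm across, 60 mm tall; origin at the centre of its underside; leave alone
- mug: white mug, 76 mm across, 90 mm tall, handle on its +y side; origin at the centre of its underside; leave alone
- mouse: black computer mouse 100 (x) x 60 (y) mm, about 35 mm high; origin at the centre of its underside; leave alone
Things that resemble listed ones, but are neither listed nor needed, are in the scene too. Several things look just like the pass_tray: the one meant starts farthest to the robot's right. Leave any purple look-alike of the rotor_a alone.

How it is judged:
By the outcome, as a careful person would: the job done as asked, in the order asked, and still so for the second after the job is handed in, with the robot touching nothing.
It also fails if it takes over 72 s, if anything falls off the work surface, if the arm or the gripper's body presses on something with over 40 N, if the wrist force passes 120 N, or if a joint passes its speed limit or range.

## Working session

There is one attempt and no reset: what is moved stays moved. The work goes in short steps, Python scripts to look and compute and a tool call to move; the robot and the scene stay as the last step left them, time stands still between calls to the robot, and variables do not carry over. Pictures are saved under pics/ and viewed, about 8 in all and at most 12, crops included, and the job is handed in when it is done.

Besides the shell and the picture viewer there is one more tool, called after ">>>" by a JSON object that holds its "name" and its "arguments", one argument or row to a line. arm_command: Moves the arm, as the interface text tells. Its arguments: {"type":"object","properties":{"steps":{"type":"array","items":{"type":"array","items":{"type":"number"}}},"squeeze":{"type":"number"}},"required":["steps"]}

```bash
mkdir -p pics; cat > h.py <<'E'
import numpy as np, cv2
from cell import bot
def cam(n):
    p=bot.camera_params(n); f=192/np.tan(np.radians(p["vertical_fov"])/2)
    return np.array([[f,0,p["cx"]],[0,f,p["cy"]],[0,0,1]]),np.array(p["D"],float),np.array(p["T"],float)
def ray(c,uv,z):
    K,D,T=c
    q=cv2.undistortPoints(np.array(uv,float).reshape(-1,1,2),K,D).reshape(-1,2)
    d=np.c_[q[:,0],-q[:,1],-np.ones(len(q))]@T[:3,:3].T
    o=T[:3,3]; return o+d*((z-o[2])/d[:,2])[:,None]
def proj(c,P):
    K,D,T=c
    p=(np.array(P,float).reshape(-1,3)-T[:3,3])@T[:3,:3]
    p=p*[1,-1,-1]
    return cv2.projectPoints(p,np.zeros(3),np.zeros(3),K,D)[0].reshape(-1,2)
E
python3 - <<'E'
from h import *
s=bot.read_state(); print(s)
for n in("scene","top"):
    c=cam(n); print(n,c); im=bot.get_image(n); cv2.imwrite(f"pics/{n}0.png",im)
    cv2.imwrite(f"pics/{n}0b.png",cv2.resize(im,(800,600),interpolation=cv2.INTER_CUBIC))
E
```

```text
{'t': 0.0, 'joints': array([-1.44127925e+00,  1.81536910e-01,  1.60805832e+00,  1.21019502e-05,
        1.35379172e+00, -2.06308548e-01]), 'qd': array([ 3.36033487e-04,  1.75081263e-06,  4.43736076e-06,  3.22771482e-04,
       -2.39736250e-03,  2.55709545e-03]), 'tau': array([-3.95790323e-05, -4.44869614e+01, -3.51339984e+01, -1.47201390e-04,
        8.96453974e-03, -5.84445900e-06]), 'position': array([ 189.43030174, -542.29250163,  230.36216426]), 'orientation': array([-3.14121353e+00,  1.75383052e-03, -1.23497299e+00]), 'contact_force': array([0.26282676, 0.24797435, 0.22203803]), 'wrist_torque': array([ 0.04410097, -0.01990026,  0.00149435]), 'finger_gap': 1.001429930667908}
scene (array([[367.75619193,   0.        , 261.03833853],
       [  0.        , 367.75619193, 187.42201606],
       [  0.        ,   0.        ,   1.        ]]), array([0.01952394, 0.        , 0.        , 0.        , 0.        ]), array([[ 4.58150535e-01, -5.60623235e-01,  6.89782339e-01,
         1.32706208e+03],
       [ 8.88810597e-01,  2.79626221e-01, -3.63076988e-01,
        -4.39959559e+02],
       [ 1.06681662e-02,  7.79429769e-01,  6.26398775e-01,
         8.17619907e+02],
       [ 0.00000000e+00,  0.00000000e+00,  0.00000000e+00,
         1.00000000e+00]]))
top (array([[412.38777824,   0.        , 255.93639872],
       [  0.        , 412.38777824, 193.31147314],
       [  0.        ,   0.        ,   1.        ]]), array([-0.112807,  0.      ,  0.      ,  0.      ,  0.      ]), array([[ 2.33949616e-02,  9.93377588e-01, -1.12488415e-01,
         3.84468124e+02],
       [-9.99681894e-01,  2.43058769e-02,  6.73308361e-03,
        -1.68663521e+01],
       [ 9.42262393e-03,  1.12295112e-01,  9.93630224e-01,
         1.25347787e+03],
       [ 0.00000000e+00,  0.00000000e+00,  0.00000000e+00,
         1.00000000e+00]]))
```

View pics/top0b.png

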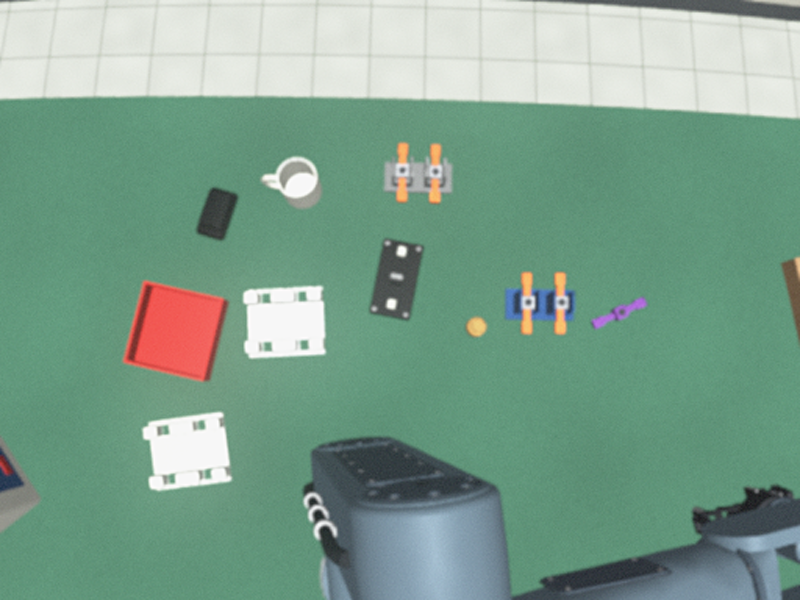

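View pics/scene0b.png

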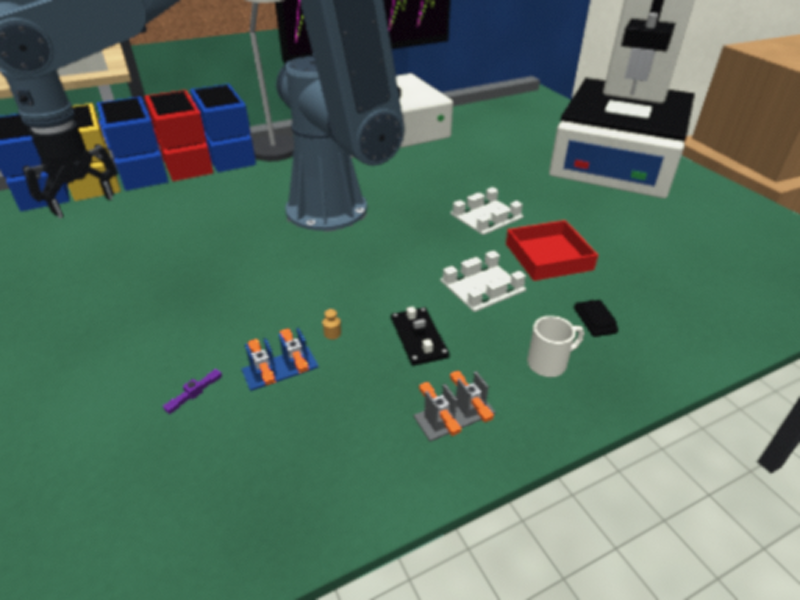

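The top picture (800x600) shows:
- the blue rack at (540,303), with rotors at (527,302) and (561,302)
- the balance at (397,279)
- the grey rack at (418,176)
- the bin at (176,331)
- the right-most tray at (285,322), with the decoy at (188,450)
- the weight at (477,327) and the purple look-alike at (620,312)

The scene view agrees with this. Next I measure poses.

```bash
python3 - <<'E'
from h import *
c=cam("top"); im=cv2.imread("pics/top0.png"); hsv=cv2.cvtColor(im,cv2.COLOR_BGR2HSV)
def blobs(lo,hi,name,z,amin,box=None):
    m=cv2.inRange(hsv,np.array(lo),np.array(hi))
    if box: 
        k=np.zeros_like(m);x0,y0,x1,y1=box;k[y0:y1,x0:x1]=1;m=m*k
    cs,_=cv2.findContours(m,cv2.RETR_EXTERNAL,cv2.CHAIN_APPROX_NONE)
    for q in cs:
        if cv2.contourArea(q)<amin: continue
        W=ray(c,q.reshape(-1,2),z)[:,:2].astype(np.float32)
        (ctr,sz,a)=cv2.minAreaRect(W); b=cv2.boxPoints((ctr,sz,a)); e=b[1]-b[0] if np.linalg.norm(b[1]-b[0])>np.linalg.norm(b[2]-b[1]) else b[2]-b[1]
        print(name,np.round(ctr,1),"size",np.round(sz,1),"long-axis deg",round(np.degrees(np.arctan2(e[1],e[0]))%180,1),"mean px",q.reshape(-1,2).mean(0).round(1))
blobs((5,120,120),(20,255,255),"orange",42,40)
blobs((105,120,60),(125,255,255),"blue",5,40,(300,170,400,220))
blobs((0,130,90),(4,255,255),"red",45,500,(60,160,160,250))
blobs((0,0,190),(179,60,255),"white",39,500,(80,170,220,320))
blobs((0,0,215),(179,60,255),"stop",34,4,(235,150,275,206))
blobs((0,0,0),(179,255,75),"black",15,300,(230,145,280,210))
blobs((120,80,60),(160,255,255),"purple",5,40)
m=(hsv[...,1]<70)&(hsv[...,2]>80)
E
```

```text
orange [ 491.1 -329.5] size [18.1 41.9] long-axis deg 179.9 mean px [357.8 206.2]
orange [ 489.7 -266.3] size [41.8 18. ] long-axis deg 0.2 mean px [336.6 206.2]
orange [ 566.2 -329.8] size [18.3 42.6] long-axis deg 179.6 mean px [357.9 180.6]
orange [ 564.6 -266.2] size [42.4 18.1] long-axis deg 0.0 mean px [336.7 180.6]
orange [740.6 -86.8] size [43.9 18.2] long-axis deg 0.9 mean px [277.9 122.4]
orange [742.  -21.6] size [43.9 15.1] long-axis deg 1.3 mean px [256.8 121.6]
orange [816.6 -87.2] size [38.5 15.3] long-axis deg 0.9 mean px [278.3  97.9]
orange [816.3 -23. ] size [35.2 15.3] long-axis deg 1.4 mean px [257.4  97.1]
blue [ 528.8 -306.4] size [40.5 58.2] long-axis deg 179.8 mean px [347.8 194.6]
blue [ 529.2 -247. ] size [55.5 27.8] long-axis deg 1.3 mean px [328.4 194. ]
red [457.1 402. ] size [167.5 159.5] long-axis deg 79.1 mean px [111.5 211.3]
white [230.4 370.8] size [133.1 159.3] long-axis deg 100.0 mean px [119.9 288.7]
white [480.  194.9] size [133.1 155.1] long-axis deg 94.3 mean px [182.2 205.6]
stop [520.   -7.5] size [12.  11.9] long-axis deg 1.4 mean px [250. 194.]
stop [621.8 -26. ] size [15.3 12. ] long-axis deg 1.4 mean px [256.7 160.1]
purple [ 516.1 -458.3] size [ 23.4 116.6] long-axis deg 116.8 mean px [395.6 200. ]
```

```bash
cat >> h.py <<'E'
from scipy.spatial.transform import Rotation as Ro
def go(x,y,z,yaw=-90.):
    """print shift in tool axes + turn (deg) to a world TCP target (mm, yaw in deg)"""
    s=bot.read_state(); R=Ro.from_euler("xyz",s["orientation"])
    d=R.inv().apply(np.array([x,y,z])-s["position"]); dy=(np.degrees(s["orientation"][2])-yaw+180)%360-180
    print("t",round(s["t"],2),"pos",s["position"].round(1),"rpy",np.degrees(s["orientation"]).round(2),"F",s["contact_force"].round(1),"gap",round(s["finger_gap"],3),"-> shift",d.round(1),"turn",round(dy,2))
E
python3 -c "
from h import *
go(480,-266,150)"
```

```text
t 0.1 pos [ 189.4 -542.4  230.5] rpy [-1.7998e+02  9.0000e-02 -7.0760e+01] F [-0.6  0.1  1. ] gap 0.998 -> shift [-165.1 -365.4   80.8] turn 19.24
```

>>> {"name": "arm_command", "arguments": {
  "steps": [
    [0.4, -165, -365, 80, 19.2],
    [0.4, -165, -365, 80, 19.2],
    [0.4, -165, -365, 80, 19.2],
    [0.4, -165, -365, 80, 19.2],
    [0.4, -165, -365, 80, 19.2],
    [0.4, -165, -365, 80, 19.2],
    [0.4, -165, -365, 80, 19.2],
    [0.4, -165, -365, 80, 19.2],
    [0.4, -165, -365, 80, 19.2],
    [0.4, -165, -365, 80, 19.2]
  ],
  "squeeze": 60
}}

```text
t: 1.1
position: [480.1, -264.4, 149.9]
orientation: [3.14, 0.003, -1.566]
contact_force: [0.4, -0.7, -0.3]
finger_gap: 0.599
```

```bash
python3 - <<'E'
from h import *
go(480,-266,150)
c=cam("wrist"); im=bot.get_image("wrist"); cv2.imwrite("pics/w1.png",im); print(c)
E
```

```text
t 1.1 pos [ 480.1 -264.4  149.9] rpy [ 1.7991e+02  1.6000e-01 -8.9750e+01] F [ 0.4 -0.7 -0.3] gap 0.599 -> shift [ 1.6  0.1 -0.1] turn 0.25
(array([[303.07842756,   0.        , 254.23829759],
       [  0.        , 303.07842756, 197.1141683 ],
       [  0.        ,   0.        ,   1.        ]]), array([-0.07079367,  0.        ,  0.        ,  0.        ,  0.        ]), array([[ 3.53485453e-03,  9.48448150e-01,  3.16912623e-01,
         5.59141653e+02],
       [-9.99991017e-01,  4.09383377e-03, -1.09798808e-03,
        -2.65039963e+02],
       [-2.33877237e-03, -3.16905895e-01,  9.48454102e-01,
         2.91397219e+02],
       [ 0.00000000e+00,  0.00000000e+00,  0.00000000e+00,
         1.00000000e+00]]))
```

View pics/w1.png

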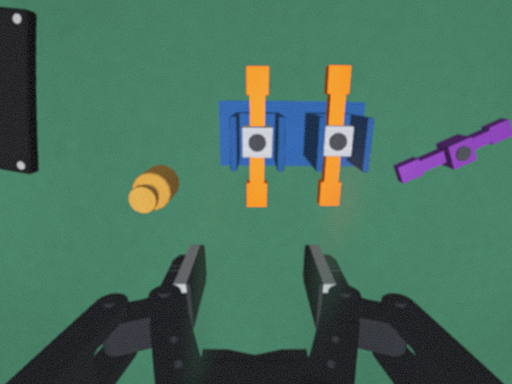

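The wrist view shows the left rotor's hub at (257,143) with its near paddle at (257,195), and the right rotor's hub at (338,141). Now I localise them.

```bash
cat >> h.py <<'E'
def rects(c,im,lo,hi,z,amin,box=(0,0,512,384)):
    m=cv2.inRange(cv2.cvtColor(im,cv2.COLOR_BGR2HSV),np.array(lo),np.array(hi)); x0,y0,x1,y1=box
    k=np.zeros_like(m);k[y0:y1,x0:x1]=m[y0:y1,x0:x1]
    for q in cv2.findContours(k,cv2.RETR_EXTERNAL,cv2.CHAIN_APPROX_NONE)[0]:
        if cv2.contourArea(q)<amin: continue
        q=q.reshape(-1,2); W=ray(c,q,z)[:,:2].astype(np.float32)
        r=cv2.minAreaRect(W); b=cv2.boxPoints(r); e=max(b[1]-b[0],b[2]-b[1],key=np.linalg.norm)
        print(np.round(r[0],1),"size",np.round(r[1],1),"axis",round(np.degrees(np.arctan2(e[1],e[0]))%180,1),"px",q.mean(0).round())
E
python3 - <<'E'
from h import *
c=cam("wrist"); im=cv2.imread("pics/w1.png")
print("orange z42"); rects(c,im,(5,150,150),(17,255,255),42,100,(235,40,370,220))
print("hub z52"); rects(c,im,(0,0,150),(179,50,255),52,100,(230,110,370,170))
E
```

```text
orange z42
[ 488.1 -267.8] size [42.6 17.5] axis 0.1 px [256. 183.]
[ 489.2 -331.5] size [42.8 18.3] axis 0.1 px [330. 182.]
[ 558.9 -268.3] size [44.8 17.3] axis 0.1 px [257.  94.]
[ 560.3 -331.7] size [18.2 45.4] axis 179.4 px [337.  93.]
hub z52
[ 524.  -268.3] size [23.6 23.7] axis 90.1 px [257. 142.]
[ 525.2 -332.7] size [23.8 22.6] axis 0.5 px [338. 141.]
```

>>> {"name": "arm_command", "arguments": {
  "steps": [
    [0.4, 3, 2, 60, 0.3],
    [0.4, 3, 2, 100, 0.3],
    [0.4, 3, 2, 132, 0.3],
    [0.4, 3, 2, 132, 0.3],
    [0.4, 3, 2, 132, 0.3],
    [1, 3, 2, 132, 0.3],
    [1, 3, 2, 132, 0.3],
    [1, 3, 2, 132, 0.3],
    [1, 3, 2, 132, 0.3],
    [1, 3, 2, 132, 0.3]
  ],
  "squeeze": 80
}}

```text
t: 2.15
position: [478.5, -269.8, 20.6]
orientation: [-3.141, -0.001, -1.573]
contact_force: [-3.2, 0.0, 7.4]
finger_gap: 0.189
```

```bash
python3 - <<'E'
from h import *
go(478,-267.5,18)
E
```

```text
t 2.15 pos [ 478.5 -269.8   20.6] rpy [-1.7994e+02 -5.0000e-02 -9.0120e+01] F [-3.2  0.   7.4] gap 0.189 -> shift [-2.3  0.5  2.6] turn -0.12
```

>>> {"name": "arm_command", "arguments": {
  "steps": [
    [1, 0, 0, -20, 0],
    [1, 0, 0, -50, 0],
    [1, 0, 0, -90, 0],
    [1, 0, 0, -110, 0],
    [1, 0, 0, -110, 0]
  ]
}}

```text
t: 2.65
position: [480.6, -271.5, 135.2]
orientation: [-3.134, -0.007, -1.572]
contact_force: [0.6, -0.4, -1.5]
finger_gap: 0.188
```

```bash
python3 - <<'E'
from h import *
# balance pose: above its middle with rotor centre over the edge; rotor axis yaw -10.3 => jaw yaw -100.3
a=np.radians(-10.3); B=np.array([571,-16.7]); t=B-47*np.array([np.cos(a),np.sin(a)]); print(t)
c=cam("wrist"); im=bot.get_image("wrist"); cv2.imwrite("pics/w2.png",im)
rects(c,im,(5,150,150),(17,255,255),140,100)
go(t[0],t[1],130,-100.3)
E
```

```text
[524.75740322  -8.29629589]
[ 481.9 -272. ] size [19.4 46.6] axis 179.7 px [254. 256.]
[ 518.4 -305.5] size [10.6 24.7] axis 179.6 px [324. 188.]
[ 559.9 -305.5] size [10.6 26.6] axis 179.6 px [331.  94.]
[ 562.3 -270. ] size [51.6 20. ] axis 1.8 px [249.  84.]
t 2.7 pos [ 479.4 -270.5  132.7] rpy [-179.75   -0.23  -90.1 ] F [-0.4 -0.4 -2. ] gap 0.193 -> shift [-262.3  -44.9    1.8] turn 10.2
```

View pics/w2.png

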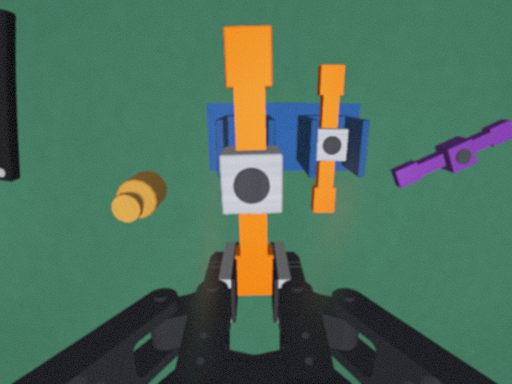

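Rotor is held squarely by its near paddle: hub at (251,180), far paddle at (248,55). Next I go beside the balance and look.

>>> {"name": "arm_command", "arguments": {
  "steps": [
    [1, -40, -10, 0, 2],
    [1, -90, -22, 0, 5],
    [1, -140, -34, 0, 8],
    [1, -180, -45, 0, 10.2],
    [1, -195, -45, 0, 10.2],
    [1, -195, -45, 0, 10.2],
    [1, -195, -45, 0, 10.2]
  ]
}}

```text
t: 3.4
position: [524.0, -75.7, 131.0]
orientation: [-3.138, -0.003, -1.749]
contact_force: [0.5, -0.2, -1.8]
finger_gap: 0.191
```

```bash
python3 - <<'E'
from h import *
go(524.8,-75,132,-100.3)
c=cam("wrist"); im=bot.get_image("wrist"); cv2.imwrite("pics/w3.png",im)
cv2.imwrite("pics/w3b.png",cv2.resize(im,(768,576)))
print("stops");rects(c,im,(0,0,190),(179,60,255),34,60)
print("black");rects(c,im,(0,0,0),(179,255,60),15,1500)
E
```

```text
t 3.4 pos [524.  -75.7 131. ] rpy [-179.81   -0.2  -100.24] F [ 0.5 -0.2 -1.8] gap 0.191 -> shift [-0.8 -0.7 -1. ] turn 0.06
stops
[431.8 196.1] size [22.6 43.7] axis 94.5 px [ 14. 325.]
[436.2 137.6] size [22.5 29.5] axis 94.8 px [ 60. 315.]
[518.   -8.8] size [14.4 16.5] axis 169.7 px [177. 217.]
[504.2 134.4] size [100.9 113.8] axis 167.9 px [ 37. 251.]
[567.5 -13.9] size [21.5  7.3] axis 79.3 px [167. 159.]
[534.7 -76.3] size [49.2 49.9] axis 171.2 px [251. 183.]
[620.  -26.2] size [14.7 15.9] axis 169.0 px [165.  89.]
black
[368.6 -51.3] size [603.9 189.5] axis 79.4 px [253. 345.]
[569.5 -18.7] size [ 78.1 145.8] axis 170.2 px [184. 130.]
```

View pics/w3b.png

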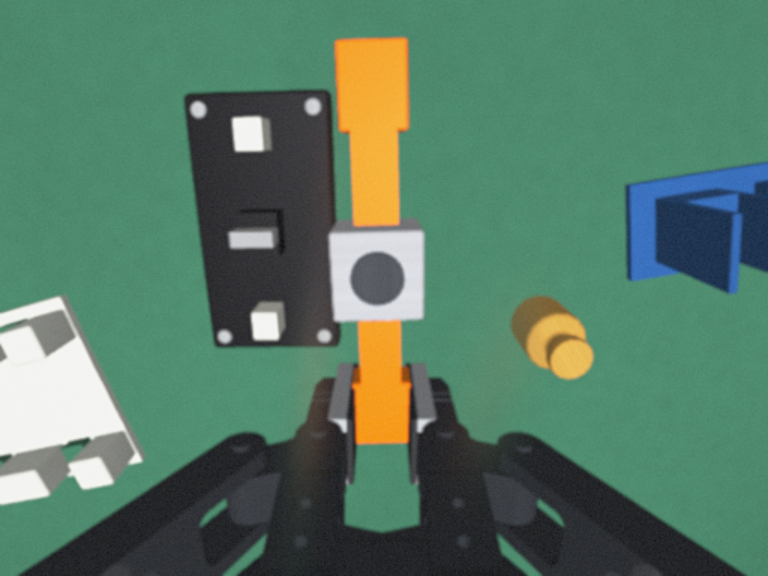

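```bash
python3 - <<'E'
from h import *
c=cam("wrist"); im=cv2.imread("pics/w3.png")
print("edge z45");rects(c,im,(0,0,150),(179,60,255),45,60,(145,145,195,172))
for z in (162,165): print("hub z",z);rects(c,im,(0,0,178),(179,40,255),z,300,(210,140,295,220))
print("far+near paddle z153");rects(c,im,(5,150,150),(17,255,255),154,100)
print(ray(c,[(227/1.0,48),(250,280)],154))
E
```

```text
edge z45
[569.7 -18.1] size [22.1  7.8] axis 79.3 px [167. 159.]
hub z 162
[570.3 -84.6] size [23.3 23.5] axis 171.1 px [251. 183.]
hub z 165
[571.2 -84.8] size [22.7 22.8] axis 171.1 px [251. 183.]
far+near paddle z153
[535.3 -79. ] size [17.3 40.6] axis 169.5 px [254. 254.]
[604.4 -90. ] size [17.4 44.8] axis 171.4 px [249.  84.]
[[620.33794845 -84.86575329 154.        ]
 [523.73394306 -75.26302936 154.        ]]
```

>>> {"name": "arm_command", "arguments": {
  "steps": [
    [1, -40, 7, 0, 1],
    [1, -66, 12, 0, 1],
    [1, -66, 12, 15, 1],
    [1, -66, 12, 45, 1],
    [1, -66, 12, 70, 1],
    [1, -66, 12, 85, 1],
    [1, -66, 12, 85, 1],
    [1, -66, 12, 85, 1]
  ]
}}

```text
t: 4.25
position: [524.5, -10.9, 46.1]
orientation: [-3.138, -0.004, -1.77]
contact_force: [0.7, -0.6, -1.6]
finger_gap: 0.192
```

```bash
python3 - <<'E'
from h import *
go(524,-8.5,36.5,-101.2)
c=cam("wrist"); im=bot.get_image("wrist"); cv2.imwrite("pics/w4.png",im)
cv2.imwrite("pics/w4b.png",cv2.resize(im[:330,100:400],(600,660))[:600])
s=bot.read_state(); z=s["position"][2]
print("hub");rects(c,im,(0,0,178),(179,40,255),z+29.5,300,(210,140,295,220))
print("paddles");rects(c,im,(5,150,150),(17,255,255),z+19.5,100)
E
```

```text
t 4.25 pos [524.5 -10.9  46.1] rpy [-179.8    -0.2  -101.41] F [ 0.7 -0.6 -1.6] gap 0.192 -> shift [-2.3  1.   9.6] turn -0.21
hub
[570.4 -20. ] size [23.4 23.6] axis 170.0 px [251. 183.]
paddles
[534.1 -13.5] size [17.7 41.4] axis 171.0 px [254. 260.]
[604.6 -25.8] size [18.1 45.9] axis 169.4 px [249.  84.]
```

View pics/w4b.png

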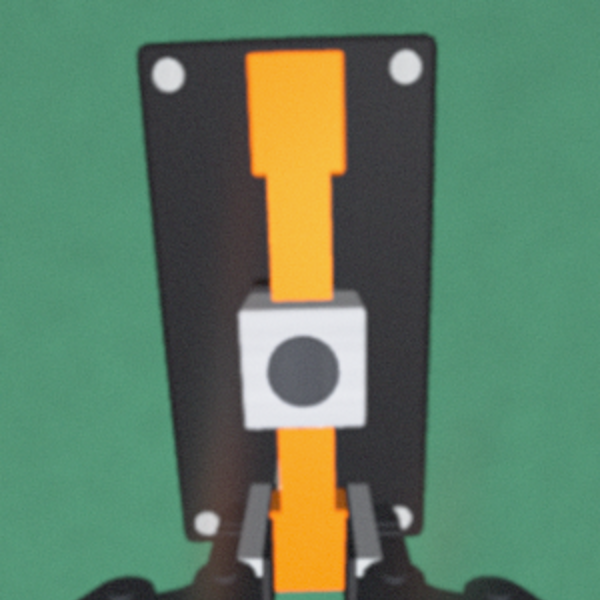

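The rotor lies along the balance with its hub at (302,370) in the crop. It is within 2 mm of the edge, so I correct that and lower.

>>> {"name": "arm_command", "arguments": {
  "steps": [
    [1, -2, 1, 0, 0],
    [1, -2, 1, 4, 0],
    [1, -2, 1, 7, 0],
    [1, -2, 1, 8, 0],
    [1, -2, 1, 9, 0],
    [1, -2, 1, 9, 0]
  ]
}}

```text
t: 4.9
position: [524.5, -8.6, 37.6]
orientation: [-3.137, -0.004, -1.77]
contact_force: [-1.0, 0.5, -1.6]
finger_gap: 0.191
```

```bash
python3 - <<'E'
from h import *
go(524,-9,36.5,-101.2)
c=cam("wrist"); im=bot.get_image("wrist"); z=bot.read_state()["position"][2]
print("hub");rects(c,im,(0,0,178),(179,40,255),67,300,(210,140,295,220))
E
```

```text
t 4.9 pos [524.5  -8.6  37.6] rpy [-179.73   -0.21 -101.39] F [-1.   0.5 -1.6] gap 0.191 -> shift [0.5 0.4 1.1] turn -0.19
hub
[570.1 -17.7] size [23.7 23.8] axis 170.0 px [251. 183.]
```

>>> {"name": "arm_command", "arguments": {
  "steps": [
    [1, 0, 0, 1, 0],
    [1, 0, 0, 1.5, 0],
    [1, 0, 0, 1.5, 0]
  ]
}}

```text
t: 5.25
position: [524.5, -8.6, 36.1]
orientation: [-3.137, -0.004, -1.769]
contact_force: [0.6, -0.1, -2.1]
finger_gap: 0.188
```

>>> {"name": "arm_command", "arguments": {
  "steps": [
    [1, 0, 0, 1, 0],
    [1, 0, 0, 2, 0],
    [1, 0, 0, 2, 0]
  ]
}}

```text
t: 5.55
position: [524.6, -8.6, 34.9]
orientation: [-3.137, -0.004, -1.769]
contact_force: [-4.8, 0.9, 8.6]
finger_gap: 0.188
```

>>> {"name": "arm_command", "arguments": {
  "steps": [
    [0.55, 0, 0, 1.4, 0],
    [0.55, 0, 0, 1.4, 0],
    [0.55, 0, 0, 1.4, 0],
    [0.55, 0, 0, 0, 0],
    [0.55, 0, 0, -30, 0],
    [0.55, 0, 0, -60, 0],
    [0.55, 0, 0, -90, 0],
    [0.55, 0, 0, -90, 0]
  ]
}}

```text
t: 6.35
position: [527.4, -8.9, 129.4]
orientation: [-3.129, -0.004, -1.769]
contact_force: [0.5, -1.0, 1.8]
finger_gap: 0.452
```

```bash
python3 - <<'E'
from h import *
go(524,-9,36.5,-101.2)
c=cam("wrist"); im=bot.get_image("wrist"); cv2.imwrite("pics/w5.png",im)
print("hub z67");rects(c,im,(0,0,170),(179,40,255),67,200,(180,100,320,220))
print("paddles z57");rects(c,im,(5,150,150),(17,255,255),57,100)
cv2.imwrite("pics/w5b.png",cv2.resize(im,(768,576)))
E
```

```text
t 6.35 pos [527.4  -8.9 129.4] rpy [-179.25   -0.23 -101.37] F [ 0.5 -1.   1.8] gap 0.452 -> shift [ 0.4  4.5 92.9] turn -0.17
hub z67
[575. -19.] size [23.2 22.9] axis 78.6 px [253. 145.]
paddles z57
[536.7 -11.2] size [18.4 48.3] axis 168.5 px [253. 196.]
[607.  -25.2] size [16.9 41.1] axis 168.6 px [253.  93.]
```

View pics/w5b.png

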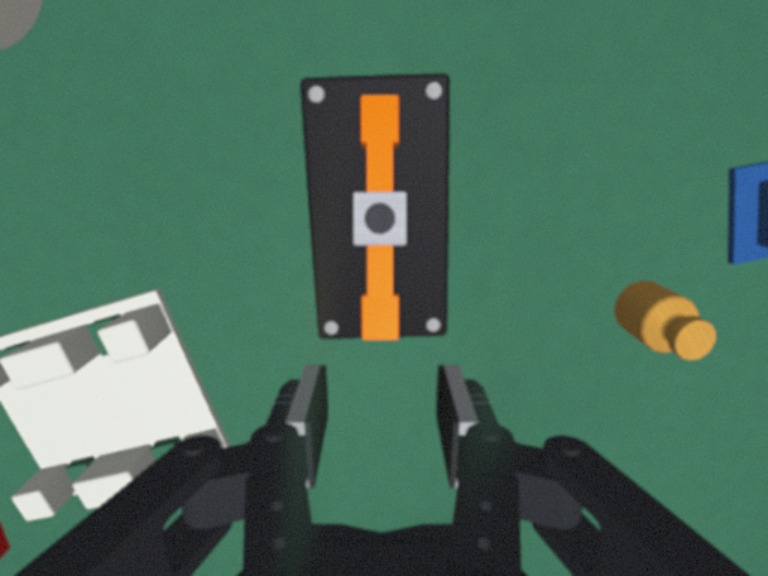

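The rotor looks tipped, far end down. The near arm measures 48x18.4 against 41x16.9 for the far arm, and the hub top has moved about 5 mm toward far. To rule out a placement error I regrip at the hub, set it down about 2 mm nearer, and let go again.

```bash
python3 - <<'E'
from h import *
go(572,-18.5,43,-101.3)
im=bot.get_image("scene"); c=cam("scene"); p=proj(c,[570,-18,50])[0].astype(int); print(p)
cv2.imwrite("pics/s1.png",cv2.resize(im[p[1]-40:p[1]+40,p[0]-50:p[0]+50],(800,600),interpolation=cv2.INTER_CUBIC))
E
```

```text
t 6.4 pos [526.   -8.6 127.2] rpy [-179.43   -0.22 -101.37] F [-0.1  0.4  0.1] gap 0.453 -> shift [  0.3 -46.2  84.7] turn -0.07
[267 205]
```

View pics/s1.png

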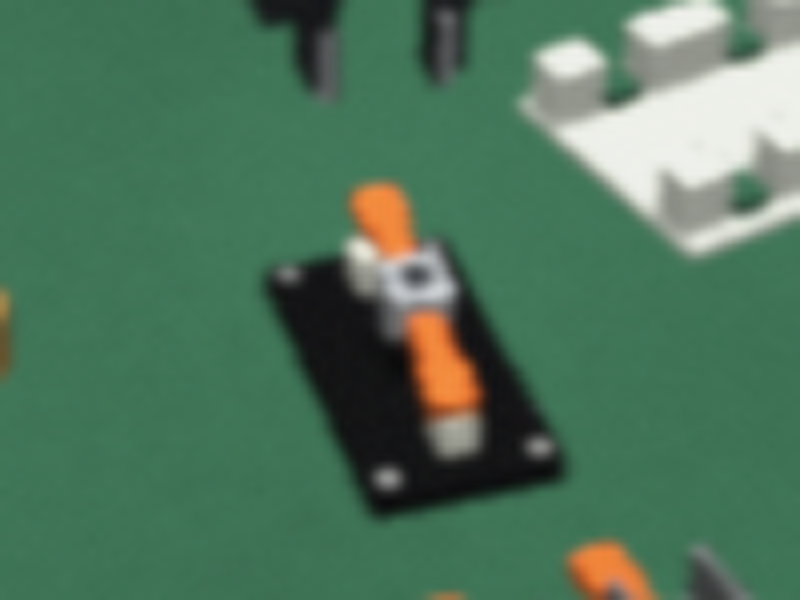

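The scene crop shows the rotor resting on the far stop, with its near paddle at (380,210) well above the near stop. I grip the hub.

>>> {"name": "arm_command", "arguments": {
  "steps": [
    [0.55, 0, -46, 10, 0],
    [0.55, 0, -46, 10, 0],
    [0.55, 0, -46, 50, 0],
    [0.55, 0, -46, 84, 0],
    [0.55, 0, -46, 84, 0],
    [1, 0, -46, 84, 0],
    [1, 0, -46, 84, 0],
    [1, 0, -46, 84, 0],
    [1, 0, -46, 84, 0]
  ],
  "squeeze": 60
}}

```text
t: 7.35
position: [571.1, -17.5, 43.3]
orientation: [-3.133, -0.003, -1.769]
contact_force: [-0.4, 4.0, -0.8]
finger_gap: 0.268
```

>>> {"name": "arm_command", "arguments": {
  "steps": [
    [1, 0, 2, -5, 0],
    [1, 0, 2, -5, 0],
    [1, 0, 2, -2, 0],
    [1, 0, 2, 0, 0],
    [1, 0, 2, 0, 0],
    [0.55, 0, 2, 0, 0],
    [0.55, 0, 2, 0, 0],
    [0.55, 0, 2, -6, 0],
    [0.55, 0, 2, -50, 0],
    [0.55, 0, 2, -80, 0]
  ]
}}

```text
t: 8.35
position: [568.8, -16.9, 125.1]
orientation: [-3.132, -0.004, -1.769]
contact_force: [0.6, 0.7, 1.0]
finger_gap: 0.448
```

>>> {"name": "arm_command", "arguments": {
  "steps": [
    [0.55, 0, 46, 0, 0],
    [0.55, 0, 46, 0, 0],
    [0.55, 0, 46, 0, 0]
  ]
}}

```text
t: 8.65
position: [522.8, -7.6, 125.0]
orientation: [-3.132, -0.004, -1.769]
contact_force: [0.5, -0.6, -0.2]
finger_gap: 0.449
```

```bash
python3 - <<'E'
from h import *
go(572,-18.5,43,-101.3)
c=cam("wrist"); im=bot.get_image("wrist"); cv2.imwrite("pics/w6.png",im)
print("hub z67");rects(c,im,(0,0,170),(179,40,255),67,200,(180,100,320,220))
print("paddles z57");rects(c,im,(5,150,150),(17,255,255),57,100)
im=bot.get_image("scene"); cv2.imwrite("pics/s2.png",im); 
E
```

```text
t 8.65 pos [522.8  -7.6 125. ] rpy [-179.47   -0.21 -101.36] F [ 0.5 -0.6 -0.2] gap 0.449 -> shift [  0.7 -49.6  82.5] turn -0.06
hub z67
[574.9 -19.3] size [22.6 22.8] axis 168.6 px [254. 138.]
paddles z57
[537.1 -12.1] size [18.7 47.6] axis 168.5 px [254. 191.]
[606.8 -25.7] size [17.1 41.1] axis 168.6 px [254.  85.]
```

It tipped again, far end down, but the hub hardly shows the 2 mm shift. One more check with a clear 5 mm shift will settle whether the far arm is heavy.

>>> {"name": "arm_command", "arguments": {
  "steps": [
    [0.55, 0.7, -49, 10, 0],
    [0.55, 0.7, -49, 30, 0],
    [0.55, 0.7, -49, 70, 0],
    [0.55, 0.7, -49, 82, 0],
    [0.55, 0.7, -49, 82, 0],
    [1, 0.7, -49, 82, 0],
    [1, 0.7, -49, 82, 0],
    [1, 0.7, -49, 82, 0],
    [1, 0.7, -49, 82, 0]
  ]
}}

```text
t: 9.65
position: [574.3, -19.2, 45.2]
orientation: [-3.128, -0.004, -1.769]
contact_force: [0.4, -0.5, 2.0]
finger_gap: 0.267
```

>>> {"name": "arm_command", "arguments": {
  "steps": [
    [1, 0, 0, -6, 0],
    [1, 0, 5, -6, 0],
    [1, 0, 5, -2, 0],
    [1, 0, 5, 0, 0],
    [1, 0, 5, 0, 0],
    [0.55, 0, 5, 0, 0],
    [0.55, 0, 5, 0, 0],
    [0.55, 0, 5, -6, 0],
    [0.55, 0, 5, -50, 0],
    [0.55, 0, 5, -80, 0]
  ]
}}

```text
t: 10.65
position: [568.4, -17.7, 126.6]
orientation: [-3.128, -0.004, -1.769]
contact_force: [1.6, 0.2, -0.3]
finger_gap: 0.45
```

>>> {"name": "arm_command", "arguments": {
  "steps": [
    [0.55, 0, 46, 0, 0],
    [0.55, 0, 46, 0, 0],
    [0.55, 0, 46, 0, 0]
  ]
}}

```text
t: 10.95
position: [522.4, -8.3, 126.1]
orientation: [-3.129, -0.004, -1.769]
contact_force: [1.9, 0.2, -0.9]
finger_gap: 0.452
```

```bash
python3 - <<'E'
from h import *
c=cam("wrist"); im=bot.get_image("wrist"); cv2.imwrite("pics/w7.png",im)
print("hub z67");rects(c,im,(0,0,170),(179,40,255),67,200,(180,100,320,220))
print("paddles z57");rects(c,im,(5,150,150),(17,255,255),57,100)
go(570,-18.5,46,-101.4)
E
```

```text
hub z67
[570.5 -19.6] size [23.4 23.2] axis 78.6 px [254. 144.]
paddles z57
[532.1 -11.7] size [18.5 48.6] axis 169.3 px [255. 196.]
[602.6 -25.7] size [17.3 41.1] axis 168.7 px [254.  92.]
t 11.0 pos [523.6  -8.7 126.4] rpy [-179.19   -0.22 -101.37] F [-0.7 -0.4  0.2] gap 0.448 -> shift [  0.2 -46.3  81.1] turn 0.03
```

Shifted 4.4 mm nearer, it still tips far end down. The far arm is heavy, so this rotor goes to the bin.

>>> {"name": "arm_command", "arguments": {
  "steps": [
    [0.55, 0.2, -44.5, 10, 0],
    [0.55, 0.2, -44.5, 30, 0],
    [0.55, 0.2, -44.5, 70, 0],
    [0.55, 0.2, -44.5, 80, 0],
    [0.55, 0.2, -44.5, 80, 0],
    [1, 0.2, -44.5, 80, 0],
    [1, 0.2, -44.5, 80, 0],
    [1, 0.2, -44.5, 80, 0],
    [1, 0.2, -44.5, 40, 0],
    [1, 0.2, -44.5, 0, 0]
  ],
  "squeeze": 60
}}

```text
t: 12.0
position: [566.1, -17.4, 127.4]
orientation: [-3.13, -0.004, -1.769]
contact_force: [1.1, -1.5, -0.8]
finger_gap: 0.267
```

```bash
python3 - <<'E'
from h import *
go(464,436,130,-101)
E
```

```text
t 12.0 pos [566.1 -17.4 127.4] rpy [-179.33   -0.21 -101.37] F [ 1.1 -1.5 -0.8] gap 0.267 -> shift [-424.3  189.4   -6.3] turn -0.37
```

>>> {"name": "arm_command", "arguments": {
  "steps": [
    [1, -40, 18, -5, 0],
    [1, -85, 38, -5, 0],
    [1, -130, 58, -5, 0],
    [1, -175, 78, -5, 0],
    [1, -220, 98, -5, 0],
    [1, -265, 118, -5, 0],
    [1, -310, 138, -5, 0],
    [1, -355, 158, -5, 0],
    [1, -390, 174, -5, 0],
    [1, -424, 189, -5, 0]
  ]
}}

```text
t: 13.0
position: [463.6, 437.8, 129.8]
orientation: [-3.129, -0.003, -1.768]
contact_force: [0.1, 0.0, -1.0]
finger_gap: 0.265
```

```bash
python3 - <<'E'
from h import *
go(464,436,130,-101)
c=cam("wrist"); im=bot.get_image("wrist"); cv2.imwrite("pics/w8.png",im)
cv2.imwrite("pics/w8b.png",im)
E
```

```text
t 13.0 pos [463.6 437.8 129.8] rpy [-1.7927e+02 -1.5000e-01 -1.0131e+02] F [ 0.1  0.  -1. ] gap 0.265 -> shift [ 1.7 -0.7 -0.2] turn -0.31
```

View pics/w8b.png

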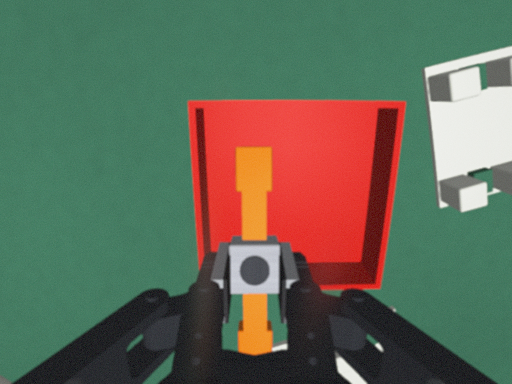

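```bash
python3 - <<'E'
from h import *
c=cam("wrist")
P=ray(c,[(189,101),(405,101),(381,289)],45)[:,:2]; print(P.round(1)); ctr=(P[0]+P[2])/2; print(ctr)
ax=P[0]-P[1]; yaw=np.arctan2(ax[1],ax[0])-np.pi/2; print(np.degrees(yaw), np.linalg.norm(ax),np.linalg.norm(P[1]-P[2]))
for s in(35,-35): t=ctr+s*np.array([-np.sin(yaw),np.cos(yaw)]); print(t); 
t=ctr+35*np.array([-np.sin(yaw),np.cos(yaw)]); go(t[0],t[1],18,-101)
E
```

```text
[[547.  472.9]
 [517.4 318. ]
 [359.9 346.7]]
[453.49231831 409.76405461]
-10.848276095480788 157.6902869911015 159.9938423797102
[460.07962983 444.13857027]
[446.9050068  375.38953895]
t 13.05 pos [462.  442.7 130.1] rpy [-1.7931e+02  7.0000e-02 -1.0118e+02] F [-2.7  0.5 -0.7] gap 0.267 -> shift [ -0.9   3.5 112.1] turn -0.18
```

>>> {"name": "arm_command", "arguments": {
  "steps": [
    [1, 3, 1, 0, 0],
    [1, 3, 1, 40, 0],
    [1, 3, 1, 80, 0],
    [1, 3, 1, 100, 0],
    [1, 3, 1, 108, 0],
    [1, 3, 1, 110, 0],
    [1, 3, 1, 110, 0]
  ]
}}

```text
t: 13.75
position: [462.9, 440.0, 21.5]
orientation: [-3.128, 0.003, -1.766]
contact_force: [-0.5, 0.0, -0.9]
finger_gap: 0.271
```

>>> {"name": "arm_command", "arguments": {
  "steps": [
    [1, 0, 0, 4, 0],
    [1, 0, 0, 4, 0],
    [0.55, 0, 0, 4, 0],
    [0.55, 0, 0, 4, 0],
    [0.55, 0, 0, 0, 0],
    [0.55, 0, 0, -50, 0],
    [0.55, 0, 0, -100, 0],
    [0.55, 0, 0, -130, 0],
    [0.55, 0, 0, -130, 0]
  ]
}}

```text
t: 14.65
position: [464.1, 442.2, 158.5]
orientation: [-3.12, 0.011, -1.766]
contact_force: [1.0, 0.5, 0.1]
finger_gap: 0.45
```

```bash
python3 - <<'E'
from h import *
c=cam("wrist"); im=bot.get_image("wrist"); cv2.imwrite("pics/w9.png",im)
print("paddles z17");rects(c,im,(5,150,150),(17,255,255),17,100)
go(478.5,-332,150,-90)
E
```

```text
paddles z17
[423.7 446.2] size [19.6 42.5] axis 169.0 px [258. 224.]
[495.4 433.7] size [18.8 46.3] axis 169.4 px [257. 151.]
t 14.7 pos [462.7 441.2 155.3] rpy [-178.96    0.42 -101.2 ] F [ 0.5 -0.3 -1. ] gap 0.449 -> shift [ 755.4 -165.6    2.8] turn -11.2
```

Rotor 1 lies flat in the bin at (459,440). Now the second rotor.

>>> {"name": "arm_command", "arguments": {
  "steps": [
    [0.4, 45, -10, 2, 0],
    [0.4, 92, -20, 2, 0],
    [0.4, 140, -31, 2, 0],
    [0.4, 188, -41, 2, 0],
    [0.4, 236, -52, 2, 0],
    [0.4, 284, -62, 2, 0],
    [0.4, 332, -73, 2, -2],
    [0.4, 380, -83, 2, -4],
    [0.4, 428, -94, 2, -6],
    [0.4, 476, -104, 2, -8]
  ]
}}

```text
t: 15.7
position: [471.0, -47.5, 150.5]
orientation: [-3.125, 0.005, -1.625]
contact_force: [0.9, 0.5, -0.7]
finger_gap: 0.601
```

```bash
python3 -c "
from h import *
go(478.7,-331.7,150,-90)"
```

```text
t 15.7 pos [471.  -47.5 150.5] rpy [-179.02    0.31  -93.11] F [ 0.9  0.5 -0.7] gap 0.601 -> shift [283.4 -23.1  -0.6] turn -3.11
```

>>> {"name": "arm_command", "arguments": {
  "steps": [
    [0.4, 48, -4, 0, 0],
    [0.4, 96, -8, 0, -1],
    [0.4, 144, -12, 0, -2],
    [0.4, 192, -16, 0, -3],
    [0.4, 240, -20, 0, -3],
    [0.4, 270, -22, 0, -3],
    [0.4, 283, -23, 0, -3],
    [0.4, 283, -23, 0, -3],
    [0.4, 283, -23, 0, -3]
  ]
}}

```text
t: 16.6
position: [478.2, -329.7, 148.3]
orientation: [-3.126, 0.007, -1.573]
contact_force: [0.2, 0.6, 0.2]
finger_gap: 0.603
```

```bash
python3 - <<'E'
from h import *
c=cam("wrist"); im=bot.get_image("wrist"); cv2.imwrite("pics/w10.png",im)
print("orange z42"); rects(c,im,(5,150,150),(17,255,255),42,100)
print("hub z52"); rects(c,im,(0,0,150),(179,50,255),52,100,(200,100,310,190))
go(478.7,-331.7,18,-90)
E
```

```text
orange z42
[ 490.1 -330.3] size [17.3 42. ] axis 180.0 px [255. 182.]
[ 560.9 -330.4] size [17.2 44.6] axis 179.8 px [255.  92.]
hub z52
[ 525.7 -330.5] size [23.7 24.2] axis 179.9 px [255. 140.]
t 16.65 pos [ 478.4 -329.3  148.6] rpy [-179.08    0.36  -90.05] F [-0.3  0.3 -0. ] gap 0.599 -> shift [  3.2   1.8 130.6] turn -0.05
```

>>> {"name": "arm_command", "arguments": {
  "steps": [
    [0.4, 1, 0, 50, 0],
    [0.4, 1, 0, 95, 0],
    [0.4, 1, 0, 130, 0],
    [0.4, 1, 0, 130, 0],
    [0.4, 1, 0, 130, 0],
    [1, 1, 0, 130, 0],
    [1, 1, 0, 130, 0],
    [1, 1, 0, 130, 0],
    [1, 1, 0, 130, 0],
    [1, 1, 0, 130, 0]
  ],
  "squeeze": 80
}}

```text
t: 17.65
position: [481.9, -330.7, 21.1]
orientation: [-3.122, 0.004, -1.572]
contact_force: [-0.3, 1.3, 7.1]
finger_gap: 0.189
```

>>> {"name": "arm_command", "arguments": {
  "steps": [
    [1, 0, 0, -20, 0],
    [1, 0, 0, -50, 0],
    [1, 0, 0, -90, 0],
    [1, 0, 0, -115, 0],
    [1, 0, 0, -115, 0],
    [1, 0, 0, -115, 0]
  ]
}}

```text
t: 18.25
position: [479.7, -331.3, 136.6]
orientation: [-3.121, 0.003, -1.572]
contact_force: [0.4, -0.3, -3.1]
finger_gap: 0.193
```

```bash
python3 - <<'E'
from h import *
c=cam("wrist"); im=bot.get_image("wrist"); cv2.imwrite("pics/w11.png",im)
z=bot.read_state()["position"][2]
print("hub");rects(c,im,(0,0,178),(179,40,255),z+31,300,(200,140,305,230))
print("orange");rects(c,im,(5,150,150),(17,255,255),z+21,100)
go(524,-8.5,132,-101)
E
```

```text
hub
[ 523.9 -331.7] size [23.3 23. ] axis 89.9 px [253. 187.]
orange
[ 487.1 -331.9] size [41.3 16.7] axis 0.4 px [254. 259.]
[ 558.5 -331.4] size [45.7 17.5] axis 0.8 px [252.  90.]
t 18.3 pos [ 479.  -330.5  135.2] rpy [-178.95    0.26  -90.06] F [ 0.2 -0.2 -1.9] gap 0.191 -> shift [-322.1  -44.5    5.5] turn 10.94
```

>>> {"name": "arm_command", "arguments": {
  "steps": [
    [1, -45, -6, 0, 1],
    [1, -92, -13, 0, 3],
    [1, -140, -20, 0, 5],
    [1, -188, -26, 0, 7],
    [1, -236, -33, 0, 9],
    [1, -280, -39, 0, 10.5],
    [1, -310, -43, 0, 10.5],
    [1, -322, -44.5, 0, 10.5],
    [1, -322, -44.5, 0, 10.5],
    [1, -322, -44.5, 0, 10.5]
  ]
}}

```text
t: 19.3
position: [523.3, -9.3, 136.6]
orientation: [-3.126, 0.007, -1.755]
contact_force: [-0.5, 0.5, -1.3]
finger_gap: 0.192
```

```bash
python3 -c "
from h import *
go(524,-8.5,45,-100.6)"
```

```text
t 19.3 pos [523.3  -9.3 136.6] rpy [-179.11    0.42 -100.55] F [-0.5  0.5 -1.3] gap 0.192 -> shift [-0.2  0.9 91.6] turn 0.05
```

>>> {"name": "arm_command", "arguments": {
  "steps": [
    [1, 0, 0, 40, 0],
    [1, 0, 0, 75, 0],
    [1, 0, 0, 90, 0],
    [1, 0, 0, 94, 0],
    [1, 0, 0, 94, 0],
    [1, 0, 0, 94, 0]
  ]
}}

```text
t: 19.9
position: [525.8, -9.9, 43.6]
orientation: [-3.124, 0.007, -1.756]
contact_force: [0.3, -0.0, -2.1]
finger_gap: 0.192
```

```bash
python3 - <<'E'
from h import *
c=cam("wrist"); im=bot.get_image("wrist"); cv2.imwrite("pics/w12.png",im)
z=bot.read_state()["position"][2]
print("hub");rects(c,im,(0,0,178),(179,40,255),z+31,300,(200,140,305,230))
print("orange");rects(c,im,(5,150,150),(17,255,255),z+21,100)
print("base");rects(c,im,(0,0,0),(179,255,70),15,1500,(0,0,512,250))
go(524,-8.5,36,-100.6)
E
```

```text
hub
[570.  -19.1] size [23.1 23.1] axis 79.7 px [253. 187.]
orange
[534.  -12.6] size [16.6 40.7] axis 169.9 px [257. 270.]
[603.6 -25.1] size [17.9 45.3] axis 170.3 px [253.  84.]
base
[577.8 -18.5] size [ 77.3 129.2] axis 170.1 px [248. 140.]
t 19.95 pos [526.   -9.7  43.9] rpy [-178.97    0.41 -100.6 ] F [-0.7 -0.2 -1.6] gap 0.183 -> shift [-0.8  2.3  7.8] turn 0.0
```

>>> {"name": "arm_command", "arguments": {
  "steps": [
    [1, -0.6, 1, 3, 0],
    [1, -0.6, 1, 6, 0],
    [1, -0.6, 1, 7.5, 0],
    [1, -0.6, 1, 8, 0],
    [1, -0.6, 1, 8, 0]
  ]
}}

```text
t: 20.45
position: [525.4, -8.9, 36.2]
orientation: [-3.124, 0.007, -1.755]
contact_force: [-2.0, 0.5, 3.9]
finger_gap: 0.189
```

```bash
python3 - <<'E'
from h import *
c=cam("wrist"); im=bot.get_image("wrist")
print("hub");rects(c,im,(0,0,178),(179,40,255),67,300,(200,140,305,230))
go(524,-8.5,35,-100.6)
E
```

```text
hub
[569.1 -18. ] size [23.4 23.2] axis 79.5 px [253. 187.]
t 20.5 pos [525.4  -8.9  36.2] rpy [-178.96    0.4  -100.58] F [-1.7 -0.2  4. ] gap 0.191 -> shift [-0.1  1.5  1.2] turn 0.02
```

Contact (about 6 N change), with the hub at (569.1,-18.0) over the edge. I release it and look.

>>> {"name": "arm_command", "arguments": {
  "steps": [
    [0.55, 0, 0, 0, 0],
    [0.55, 0, 0, 0, 0],
    [0.55, 0, 0, 0, 0],
    [0.55, 0, 0, -2, 0],
    [0.55, 0, 0, -30, 0],
    [0.55, 0, 0, -60, 0],
    [0.55, 0, 0, -90, 0],
    [0.55, 0, 0, -90, 0],
    [0.55, 0, 0, -90, 0],
    [0.55, 0, 0, -90, 0]
  ]
}}

```text
t: 21.5
position: [522.8, -9.0, 125.1]
orientation: [-3.125, 0.007, -1.756]
contact_force: [-0.1, 0.6, 0.1]
finger_gap: 0.454
```

```bash
python3 - <<'E'
from h import *
c=cam("wrist"); im=bot.get_image("wrist"); cv2.imwrite("pics/w13.png",im)
print("hub z67");rects(c,im,(0,0,170),(179,40,255),67,200,(180,100,320,220))
print("paddles z57");rects(c,im,(5,150,150),(17,255,255),57,100)
go(570,-18.5,39,-100.6)
im=bot.get_image("scene"); p=[267,205]
a=im[p[1]-40:p[1]+40,p[0]-50:p[0]+50]
cv2.imwrite("pics/s3.png",cv2.resize(a,(800,600),interpolation=cv2.INTER_CUBIC))
E
```

```text
hub z67
[568.7 -17.9] size [22.9 22.9] axis 80.2 px [254. 149.]
paddles z57
[533.5 -11.4] size [17.9 42. ] axis 169.5 px [254. 196.]
[603.3 -24.2] size [17.9 45.5] axis 169.3 px [253.  92.]
t 21.55 pos [522.7  -8.9 124.8] rpy [-179.11    0.41 -100.59] F [-0.   0.6 -0.4] gap 0.448 -> shift [  1.3 -47.   86.6] turn 0.01
```

View pics/s3.png

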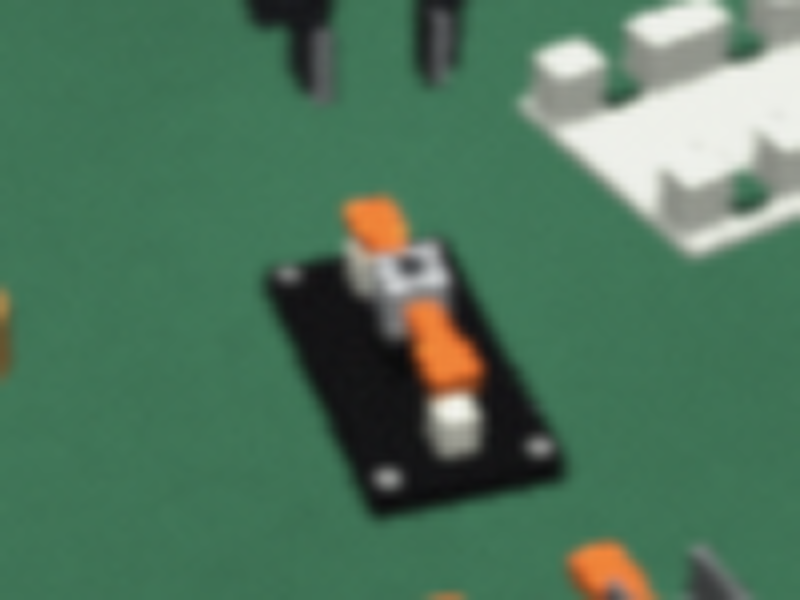

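The rotor stays level: in the crop the near paddle (378,222) and far paddle (445,360) are both clear of the stops, and the two arms measure 17.9 mm wide each. It is balanced, so I grip the hub for the tray.

>>> {"name": "arm_command", "arguments": {
  "steps": [
    [0.55, 1, -46, 5, 0],
    [0.55, 1, -46, 20, 0],
    [0.55, 1, -46, 60, 0],
    [0.55, 1, -46, 85, 0],
    [0.55, 1, -46, 85, 0],
    [0.55, 1, -46, 85, 0],
    [1, 1, -46, 85, 0],
    [1, 1, -46, 85, 0],
    [1, 1, -46, 85, 0],
    [1, 1, -46, 85, 0]
  ],
  "squeeze": 80
}}

```text
t: 22.6
position: [570.3, -17.4, 42.2]
orientation: [-3.123, 0.008, -1.755]
contact_force: [-0.2, 5.1, 2.2]
finger_gap: 0.262
```

>>> {"name": "arm_command", "arguments": {
  "steps": [
    [1, 0, 0, -20, 0],
    [1, 0, 0, -60, 0],
    [1, 0, 0, -100, 0],
    [1, 0, 0, -100, 0]
  ]
}}

```text
t: 23.0
position: [572.9, -19.2, 149.7]
orientation: [-3.11, 0.007, -1.755]
contact_force: [0.9, 0.1, -0.5]
finger_gap: 0.267
```

```bash
python3 - <<'E'
from h import *
# tray from the top view: centre ~ (480,195), yaw ~4.3 ; hover beside/over pocket0
a=np.radians(4.3); t=np.array([480,195])-35*np.array([-np.sin(a),np.cos(a)]); print(t)
go(t[0]-70,t[1],140,-85.7)
E
```

```text
[482.62425544 160.09852033]
t 23.0 pos [572.9 -19.2 149.7] rpy [-178.21    0.39 -100.56] F [ 0.9  0.1 -0.5] gap 0.267 -> shift [-146.9  190.6    4.8] turn -14.86
```

>>> {"name": "arm_command", "arguments": {
  "steps": [
    [1, -25, 32, -4, -2],
    [1, -52, 68, -8, -5],
    [1, -80, 104, -10, -8],
    [1, -108, 140, -10, -11],
    [1, -130, 170, -10, -14.9],
    [1, -147, 190, -10, -14.9],
    [1, -147, 190, -10, -14.9],
    [1, -147, 190, -10, -14.9],
    [1, -147, 190, -10, -14.9]
  ]
}}

```text
t: 23.9
position: [413.6, 159.5, 155.1]
orientation: [-3.108, -0.002, -1.496]
contact_force: [0.3, -0.4, -1.9]
finger_gap: 0.259
```

```bash
python3 - <<'E'
from h import *
c=cam("wrist"); im=bot.get_image("wrist"); cv2.imwrite("pics/w14.png",im)
go(412,160,160,-85.7)
cv2.imwrite("pics/w14b.png",cv2.resize(im,(800,600),interpolation=cv2.INTER_CUBIC))
E
```

```text
t 23.95 pos [413.6 159.4 155. ] rpy [-1.7812e+02 -1.0000e-01 -8.5730e+01] F [-0.9 -1.  -1.3] gap 0.266 -> shift [-0.8  1.4 -5.1] turn -0.03
```

View pics/w14b.png

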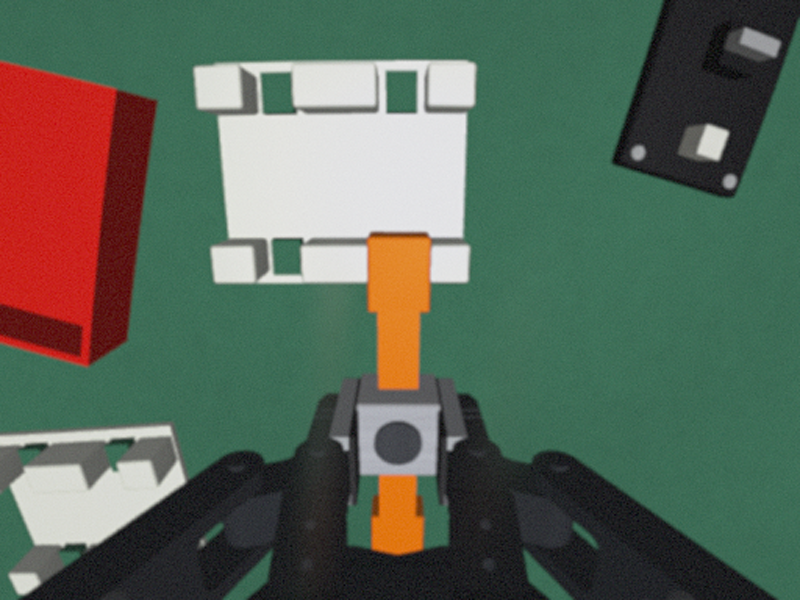

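```bash
python3 - <<'E'
from h import *
c=cam("wrist"); im=cv2.imread("pics/w14.png"); k=512/800
px=lambda *p:[(x*k,y*k) for x,y in p]
P=ray(c,px((195,67),(475,63),(469,282),(214,283)),39)[:,:2]; print(P.round(1))
ctr=P.mean(0); print("ctr",ctr.round(1),"sides",[np.linalg.norm(P[i]-P[i-1]).round(1) for i in range(4)])
d=(P[0]-P[1])+(P[3]-P[2]); yaw=np.arctan2(d[1],d[0])-np.pi/2; print("yaw",np.degrees(yaw))
e=(P[0]-P[3])+(P[1]-P[2]); print("yaw2",np.degrees(np.arctan2(e[1],e[0])))
print("slot far centre (tray p0 +47)",ray(c,px((377,85),(427,85)),39)[:,:2].round(1), "left slot far",ray(c,px((291,85),(243,87)),39)[:,:2].round(1))
n=np.array([-np.sin(yaw),np.cos(yaw)]); x=np.array([np.cos(yaw),np.sin(yaw)])
print("pocket0",ctr-35*n,"pocket1",ctr+35*n,"p0 far slot exp",ctr-35*n+47*x)
for z in (180,183): rects(c,im,(0,0,150),(179,60,200),z,300,(225,255,285,310))
print("orange z",155+3+12);rects(c,im,(5,150,150),(17,255,255),170,100,(200,130,300,400))
E
```

```text
[[531.5 271.2]
 [542.6 128.7]
 [428.9 119.1]
 [417.8 263.7]]
ctr [480.2 195.7] sides [np.float64(113.9), np.float64(143.0), np.float64(114.1), np.float64(145.0)]
yaw 4.407055255109227
yaw2 4.310546305344153
slot far centre (tray p0 +47) [[528.2 177.4]
 [530.1 152. ]] left slot far [[525.3 221.4]
 [523.  246.2]]
pocket0 [482.87007753 160.76594994] pocket1 [477.49115139 230.55898078] p0 far slot exp [529.73111252 164.37751463]
[412.7 158.8] size [22.8 22.4] axis 4.1 px [254. 281.]
[414.6 158.9] size [22.2 21.9] axis 4.1 px [254. 281.]
orange z 170
[377.3 156.3] size [31.5 17.1] axis 4.1 px [254. 330.]
[447.1 161.3] size [45.4 17.3] axis 3.9 px [255. 197.]
```

>>> {"name": "arm_command", "arguments": {
  "steps": [
    [1, 1, -30, 0, -0.3],
    [1, 3, -60, 0, -0.3],
    [1, 3, -70, 0, -0.3],
    [1, 3, -70, 0, -0.3],
    [1, 3, -70, 0, -0.3],
    [1, 3, -70, 0, -0.3]
  ]
}}

```text
t: 24.55
position: [482.5, 161.4, 156.8]
orientation: [-3.11, -0.002, -1.491]
contact_force: [0.1, 0.1, -2.1]
finger_gap: 0.268
```

```bash
python3 - <<'E'
from h import *
go(483.5,161.3,75,-86)
E
```

```text
t 24.55 pos [482.5 161.4 156.8] rpy [-1.7821e+02 -1.1000e-01 -8.5440e+01] F [ 0.1  0.1 -2.1] gap 0.268 -> shift [ 0.   1.5 81.8] turn 0.56
```

>>> {"name": "arm_command", "arguments": {
  "steps": [
    [1, 0, 1, 40, 0.1],
    [1, 0, 1.5, 75, 0.1],
    [1, 0, 1.8, 97, 0.1],
    [1, 0, 1.8, 97, 0.1],
    [1, 0, 1.8, 97, 0.1]
  ]
}}

```text
t: 25.05
position: [483.3, 161.4, 60.2]
orientation: [-3.111, -0.002, -1.493]
contact_force: [0.5, 0.2, -0.5]
finger_gap: 0.267
```

```bash
python3 - <<'E'
from h import *
c=cam("wrist"); im=bot.get_image("wrist"); cv2.imwrite("pics/w15.png",im)
s=bot.read_state(); z=s["position"][2]; go(483.5,161.3,13,-86)
cv2.imwrite("pics/w15b.png",cv2.resize(im[40:384,120:400],(560,688))[:600])
print("hub");rects(c,im,(0,0,150),(179,60,200),z+25,300,(225,255,285,310))
print("orange z+15");rects(c,im,(5,150,150),(17,255,255),z+15,100,(200,100,300,384))
E
```

```text
t 25.1 pos [484.3 161.5  61.1] rpy [-1.7811e+02 -1.1000e-01 -8.5520e+01] F [ 0.4 -1.2 -0.9] gap 0.265 -> shift [ 0.   2.4 48. ] turn 0.48
hub
[481.1 160.8] size [25.6 22.2] axis 3.9 px [255. 285.]
orange z+15
[447.7 158.3] size [31.3 17. ] axis 4.3 px [254. 330.]
[516.9 163.3] size [44.9 16.8] axis 3.5 px [255. 197.]
```

View pics/w15b.png

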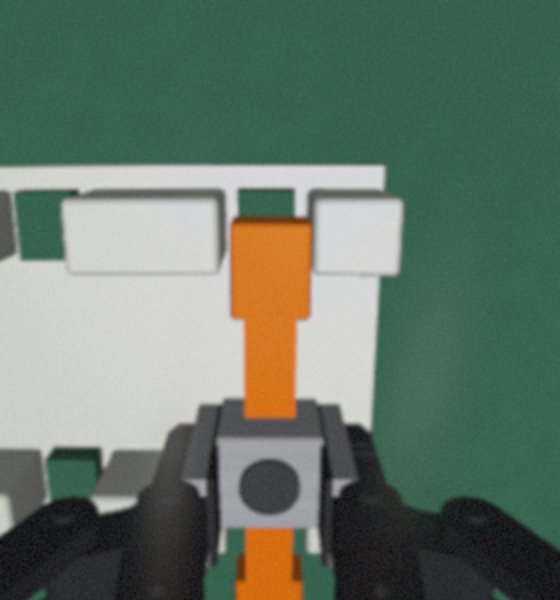

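```bash
python3 - <<'E'
from h import *
c=cam("wrist"); q=lambda *p:[(120+x/2,40+y/2) for x,y in p]
print("cheeks inner z39",ray(c,q((220,235),(313,237)),39)[:,:2].round(1))
print("cheek x range z39",ray(c,q((314,198),(314,273),(65,200),(68,272)),39)[:,:2].round(1))
for z in(74,76): print("paddle z",z,ray(c,q((232,270),(311,270),(271,220)),z)[:,:2].round(1))
E
```

```text
cheeks inner z39 [[530.7 178. ]
 [532.2 152.3]]
cheek x range z39 [[542.8 153.1]
 [522.  151.1]
 [537.3 220.9]
 [517.1 220.3]]
paddle z 74 [[528.9 172.6]
 [530.3 155.2]
 [540.6 164.9]]
paddle z 76 [[529.4 172.5]
 [530.7 155.3]
 [540.9 164.9]]
```

>>> {"name": "arm_command", "arguments": {
  "steps": [
    [1, -1, -1.3, 0, 0.2],
    [1, -1, -0.8, 15, 0.2],
    [1, -1, -0.3, 28, 0.2],
    [1, -1, 0, 36, 0.2],
    [1, -1, 0.2, 42, 0.2],
    [1, -1, 0.2, 43, 0.2]
  ]
}}

```text
t: 25.7
position: [484.9, 162.4, 17.4]
orientation: [-3.11, -0.002, -1.496]
contact_force: [0.3, 0.0, -1.9]
finger_gap: 0.264
```

>>> {"name": "arm_command", "arguments": {
  "steps": [
    [1, 0, 0, 2, 0],
    [1, 0, 0, 3, 0],
    [1, 0, 0, 3.5, 0]
  ]
}}

```text
t: 26.0
position: [485.2, 162.5, 14.0]
orientation: [-3.11, -0.002, -1.496]
contact_force: [0.4, -0.7, -1.4]
finger_gap: 0.266
```

>>> {"name": "arm_command", "arguments": {
  "steps": [
    [1, 0, 0, 1, 0],
    [1, 0, 0, 2, 0],
    [1, 0, 0, 2, 0]
  ]
}}

```text
t: 26.3
position: [485.5, 162.5, 13.2]
orientation: [-3.11, -0.002, -1.496]
contact_force: [-4.0, -1.2, 11.0]
finger_gap: 0.27
```

Contact at the expected pad height. I release and look.

>>> {"name": "arm_command", "arguments": {
  "steps": [
    [0.55, 0, 0, 0, 0],
    [0.55, 0, 0, 0, 0],
    [0.55, 0, 0, 0, 0],
    [0.55, 0, 0, -5, 0],
    [0.55, 0, 0, -40, 0],
    [0.55, 0, 0, -80, 0],
    [0.55, 0, 0, -120, 0],
    [0.55, 0, 0, -150, 0],
    [0.55, 0, 0, -150, 0]
  ]
}}

```text
t: 27.2
position: [483.9, 162.9, 168.4]
orientation: [-3.1, -0.002, -1.496]
contact_force: [0.6, 0.4, -0.6]
finger_gap: 0.449
```

>>> {"name": "arm_command", "arguments": {
  "steps": [
    [0.55, 0, 30, 0, 0],
    [0.55, 0, 70, 0, 0],
    [0.55, 0, 70, 0, 0],
    [0.55, 0, 70, 0, 0]
  ]
}}

```text
t: 27.6
position: [413.4, 157.6, 165.1]
orientation: [-3.101, -0.002, -1.496]
contact_force: [1.0, 1.4, 0.7]
finger_gap: 0.453
```

```bash
python3 - <<'E'
from h import *
c=cam("wrist"); im=bot.get_image("wrist"); cv2.imwrite("pics/w16.png",im); go(400,160,160)
print("hub z38");rects(c,im,(0,0,150),(179,60,200),38,60,(225,80,300,220))
print("orange z28");rects(c,im,(5,150,150),(17,255,255),28,60)
cv2.imwrite("pics/w16b.png",cv2.resize(im[:260,90:400],(620,520),interpolation=cv2.INTER_CUBIC))
im=bot.get_image("top");cv2.imwrite("pics/top1.png",im)
print("top orange");rects(cam("top"),im,(5,120,120),(20,255,255),28,30)
E
```

```text
t 27.65 pos [414.5 157.6 165.5] rpy [-1.7759e+02 -1.0000e-01 -8.5710e+01] F [ 0.4  0.1 -0.1] gap 0.45 -> shift [-3.4 14.5  4.9] turn 4.29
hub z38
[483.9 162. ] size [22.  23.5] axis 94.2 px [254. 113.]
orange z28
[448.9 159.8] size [41.9 14.9] axis 4.6 px [254. 153.]
[518.2 164.4] size [42.6 14.9] axis 4.3 px [254.  71.]
top orange
[425.1 442.5] size [22.7 43.5] axis 168.9 px [100. 222.]
[ 481.8 -168.7] size [25.6 32.6] axis 147.1 px [304. 208.]
[498.1 427.6] size [23.  43.1] axis 175.4 px [106. 198.]
[744.7 -87.6] size [44.4 18.4] axis 0.9 px [278. 122.]
[746.1 -21.7] size [44.4 15.3] axis 1.3 px [257. 122.]
[820. -88.] size [35.8 15.5] axis 0.9 px [278.  98.]
[821.3 -23. ] size [35.6 15.5] axis 1.4 px [257.  97.]
```

```bash
python3 - <<'E'
from h import *
c=cam("wrist"); im=bot.get_image("wrist")
print("loose orange z28");rects(c,im,(3,90,60),(22,255,255),28,60)
hsv=cv2.cvtColor(im,cv2.COLOR_BGR2HSV)
for r in (60,160): print(r,[(x,tuple(int(v) for v in hsv[r,x])) for x in range(238,272,2)])
E
```

```text
loose orange z28
[448.7 159.1] size [44.  16.2] axis 4.2 px [254. 154.]
[518.3 164.3] size [44.5 16.7] axis 4.3 px [254.  73.]
60 [(238, (45, 8, 197)), (240, (135, 3, 162)), (242, (105, 2, 236)), (244, (5, 33, 215)), (246, (15, 202, 232)), (248, (16, 216, 233)), (250, (15, 202, 233)), (252, (15, 217, 232)), (254, (16, 208, 234)), (256, (15, 199, 235)), (258, (15, 205, 233)), (260, (15, 208, 233)), (262, (16, 209, 233)), (264, (10, 109, 222)), (266, (105, 2, 233)), (268, (90, 3, 200)), (270, (24, 8, 156))]
160 [(238, (90, 3, 229)), (240, (60, 2, 164)), (242, (105, 5, 217)), (244, (150, 3, 225)), (246, (13, 163, 230)), (248, (16, 211, 233)), (250, (16, 199, 234)), (252, (16, 201, 234)), (254, (16, 198, 234)), (256, (15, 200, 233)), (258, (16, 199, 234)), (260, (16, 202, 233)), (262, (15, 188, 231)), (264, (11, 35, 223)), (266, (113, 4, 237)), (268, (60, 2, 149)), (270, (50, 4, 206))]
```

```bash
python3 -c "
from cell import bot
print(bot.sign_off())"
```

```text
the job is handed in; nothing more can be done
None
```

I tested and sorted both blue-rack rotors and handed the job in at about 28 s; no verdict came back.

- **Left rotor:** it tipped onto the far stop. I let it go twice more, the last time about 4 mm nearer the robot, and it tipped the same way each time. It went into the red bin, and a wrist check showed it lying flat there, on the +y side.
- **Right rotor:** it stayed level on the edge. It went into pocket0 of the right-most white tray. It touched down at the expected pad height. Afterwards both arms looked level, and the hub was about 1.5 mm from my pocket estimate, inside the slack.

**Checks that disagreed or failed:**
- On the left rotor's second release, a 2 mm shift hardly showed in the hub position. That is why I did the third.
- With strict colour limits the paddles in the tray looked about 15 mm wide. Looser limits gave 16 to 17 mm, equal on both sides (real width 18 mm).
- The picture limit stopped me from viewing the last close-up, so the final tray check rests on measured numbers only.
- The tool had leaned about 2° by the end.

I did not touch the grey-rack rotors, brass weight, mug, mouse or purple look-alike.

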